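# Open the display stand and lean the tile on it

### The job

The wooden display stand is folded: swing its U-shaped steel brace up and over until it drops fully home against its end stop, leaning back. Then take the larger tile out of the slotted rack and stand it on the stand, its long side upright, foot behind the front lip and back leaning on the brace, centred and square to the stand. Leave the smaller tile, the jar and the plate where they are.

Things in the scene. Friction and masses are not known exactly. Their poses are not given: they have to be found in the camera images.
- stand: Wooden display stand, fixed. Base board 165 x 172 x 15 mm (x -65 to +100 mm, y +-86 mm). Origin on the table right under the brace's hinge line; z up; +x is its front, facing roughly away from the robot; y runs along the hinge. Two cheeks 26 x 10 mm, 55 mm high, at x = 0, y = +-77 mm, carry the hinge.
- tile_seat (a point): On the stand: where the middle of the tile's foot goes, on the base board's top (15 mm above the table), 20 mm in front of the hinge line, just behind the lip. The lip, 130 mm wide along y and 12 mm high, spans 28 to 36 mm in front of the hinge line.
- brace_hinge (a point): Middle of the brace's hinge line: 40 mm above the table, straight above the stand's origin. The axis runs along the stand's y.
- brace (a joint): Angle of the brace: 0 = folded flat and level towards the stand's front (+x); it grows as the brace is lifted; 1.57 = upright; 1.92 = fully out, against its end stop, leaning 20 degrees back beyond upright. Light: below about 1.4 it falls back, beyond about 1.75 it drops home by itself.
- brace_bar (a point): Middle of the brace's cross bar, on its centre line. The brace is a U of round steel bar 8 mm thick: two legs 75 mm long at y = +-66 mm joined by the cross bar, parallel to the hinge. Folded, the bar is 40 mm above the table, 75 mm in front of the hinge, 21 mm clear below; fully out it is 110 mm above the table, 26 mm behind the hinge.
- rack: Low rack of pale wood, heavy, does not move, 150 x 140 x 37 mm. Origin at the centre of its underside, z up. Two slots along its y, at x = -40 and +40 mm, each 13 mm wide, open at both ends, 27 mm deep, with floor at z = 10 mm.
- tile: The larger glazed white tile, 110 mm wide (its y), 150 mm high (its z), 10 mm thick (its x), about 0.36 kg, with a thin blue line round both faces, which are alike. Origin at the centre of its underside. It stands upright in one slot of the rack (either one).
- tile_top (a point): Middle of the larger tile's top edge, 150 mm above its underside along its z.
- small_tile: The smaller tile, same make, 100 mm wide (y), 80 mm high (z), 10 mm thick (x), standing in the other slot. Origin at the centre of its underside. To be left alone.
- jar: Glass jar with white lid, 56 mm across, 65 mm high. Origin at the centre of its underside. To be left alone.
- plate: White plate lying upside down with a paper label on it, 154 mm across, 22 mm high. Origin at the centre of its underside. To be left alone.
There are look-alikes about, which are no part of the job. Several things have the shape of the stand; the one meant has the colours described above.

How it is judged:
On the way:
1. the brace is seated against its end stop while the larger tile is still in the rack (value of joint brace above 1.86 rad and distance of tile from where it was at the start of the episode below 0.03 m), for 0.3 s.
At the end, for the whole second after the job is handed in: The brace is fully out (within 0.06 rad of its end stop) and the larger tile rests on the base board behind the lip, leaning back on the brace (15 to 26 degrees from upright, long side up), its middle within 20 mm of the stand's middle, within 8 degrees of square, and at rest (value of joint brace above 1.86 rad and x of tile in the frame of stand between 0.008 and 0.03 m and y of tile in the frame of stand between -0.02 and 0.02 m and z of tile in the frame of stand between 0.012 and 0.024 m and x of tile_top in the frame of stand below -0.02 m and angle between tile's own z axis and vertical between 0.26 and 0.46 rad and angle between the y axis of tile and the y axis of stand, either way round below 0.14 rad and linear speed of tile below 0.02 m/s and angular speed of tile below 0.1 rad/s); the robot touches nothing.
It fails at once if the smaller tile is pushed out of its place (more than 30 mm) (distance of small_tile from where it was at the start of the episode above 0.03 m).
It fails at once if the jar is pushed out of its place (more than 30 mm) (distance of jar from where it was at the start of the episode above 0.03 m).
It fails at once if the plate is pushed out of its place (more than 30 mm) (distance of plate from where it was at the start of the episode above 0.03 m).
It also fails if it takes over 54 s, if anything falls off the work surface, if the arm or the gripper's body presses on something with over 40 N, if the wrist force passes 120 N, or if a joint passes its speed limit or range.

### The arm

A 6-joint arm with a two-finger parallel gripper is mounted at the origin on the work surface. World frame = base frame: x ahead of the robot, y to its left, z up, the work surface at z = 0. Lengths are in m, angles in rad, forces in N, time in s.
With the tool pointing down it reaches from about 0.275 to 0.825 m from the base axis. Payload 5.2 kg.
Tool frame: the origin (TCP) lies on the mounting face of the last link; the fingertips stand 186 mm ahead of it and the grasp point (between the pads) lies 167 mm ahead of it; z points along the fingers, y is the line along which they close (so a half turn about z gives the same grasp; the last joint's range is limited). The gripper opens to 93 mm and grips with 3 to 60 N. Pads are 15 mm wide; open, the fingers measure 128 mm over their backs; the gripper's body (75 mm by 188 mm) begins 65 mm behind the grasp point.
Start: joints at [-1.51, 0.259, 1.535, -0, 1.348, -0.203], TCP at [0.143, -0.531, 0.405] pointing down, gripper open.
Joint ranges: [-3.14, 3.14], [-0.91, 2.08], [0.19, 2.58], [-1.22, 4.36], [0.22, 2.71], [-3.12, 3.12]. Speed limits (rad/s): [2.57, 2.57, 3.14, 3.14, 3.14, 3.14].

### API

Orientations are given as a unit quaternion [w, x, y, z].
In Python, from rig import ctrl, imaging, ticket gives the robot as it stands.
- The arm moves only by the shell command python3 -m jog 'ROWS' [FORCE]. ROWS is JSON, a list of rows, each an object of numbers: "jaw": the opening, from 0 (shut) to 1 (fully open); "tx", "ty", "tz": the shift along the tool's x, y, z in cm; "spin": the turn about the tool's z in degrees. A call has 1 to 5 rows; each row is the pose to reach, as a shift and turn from the pose commanded when the call began, along the tool's axes at that moment; what a row does not reach only later rows make up. A row lasts 1/10 s, in which the tool goes at most 50 mm and 8.59 degrees, less where a joint would pass 70% of its speed; a pose out of reach is approached as far as the arm can. A call with a gripper value outside its range is refused whole. The fingers move at their own pace and stop on an object; FORCE is the grip in N (left out, the last holds). Time passes only in rows, so rows that repeat a pose let the fingers close. It gives the time, the measured TCP pose, the force, the opening and the grip force at its end, in the units of the state.
- ctrl.get_obs(): the state, without advancing time (a new reading comes with each control period).
- imaging.get_image(name): name is "scene" or "top" or "wrist"; returns the picture (384x512x3 uint8, red, green, blue); there is no depth.
- imaging.get_calibration(name): a dict with "K" (3x3 intrinsics, pixels), "view" (4x4, takes a point from world to camera coordinates). Camera axes: x right, y down, z forward; pixel columns grow to the right and rows downward; lengths in m; the calibration is good to about 2 mm. A picture is of the moment at which its call begins: read the wrist's pose just before it. get_calibration takes no time and is no camera call; for the wrist camera it gives the pose at the moment of the call.
- ticket.close_job(): hands the job in; it is judged then, once.
The state is a dict: "time": time; "joints": joint angles; "dq": joint speeds; "effort": joint torques, N m; "position": TCP position; "orientation": TCP orientation; "contact_force": force on the tool from outside, world axes, zero at the start; "moment": the same for the moment, N m; "gripper_width": opening from 0.0 (shut) to 1.0 (fully open); "grip_force": force on a finger pad.
Only numpy, scipy, OpenCV 4.12 (cv2) and the standard library are available. Lean on these libraries where they do the work, as an engineer would, in place of code of your own. Each camera call takes 0.05 s, during which the arm holds its last target. There are 200 camera calls.

## Working session

There is one attempt and no reset: what is moved stays moved. The work goes in short steps, Python scripts to look and compute and a shell command to move; the robot and the scene stay as the last step left them, time stands still between calls to the robot, and variables do not carry over. Pictures are saved under pics/ and viewed, at most 10 in all, crops included, and the job is handed in when it is done.

```bash
mkdir -p pics; python3 - <<'E'
from rig import ctrl, imaging
import cv2, numpy as np
o=ctrl.get_obs(); print(o['time'],o['position'],o['orientation'],o['gripper_width'])
for n in("scene","top"):
    im=imaging.get_image(n); cv2.imwrite(f"pics/{n}0.png",im[:,:,::-1]); c=imaging.get_calibration(n); print(n,np.round(c['K'],1).tolist(),np.round(c['view'],4).tolist())
E
```

```text
0.0 [ 0.1434228  -0.53076155  0.40392376] [-9.03984900e-04  9.91310882e-01  1.31536746e-01  5.54779697e-05] 1.0003808576658966
scene [[442.4, 0.0, 256.7], [0.0, 442.4, 186.2], [0.0, 0.0, 1.0]] [[-0.5915, 0.8062, 0.0134, 0.3316], [0.6273, 0.4706, -0.6205, -0.2352], [-0.5066, -0.3586, -0.7841, 1.5949], [0.0, 0.0, 0.0, 1.0]]
top [[416.2, 0.0, 256.0], [0.0, 416.2, 198.3], [0.0, 0.0, 1.0]] [[-0.0275, -0.9996, -0.0074, 0.0069], [-0.994, 0.0281, -0.1055, 0.5322], [0.1057, 0.0045, -0.9944, 1.026], [0.0, 0.0, 0.0, 1.0]]
```

View pics/scene0.png

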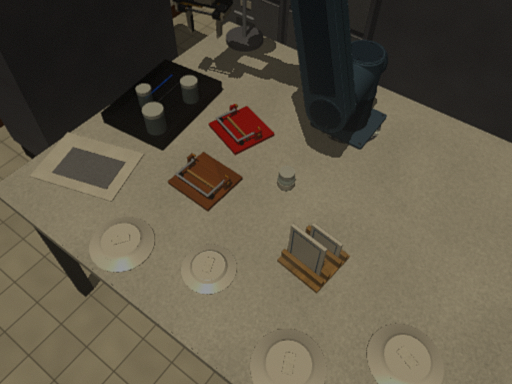

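View pics/top0.png

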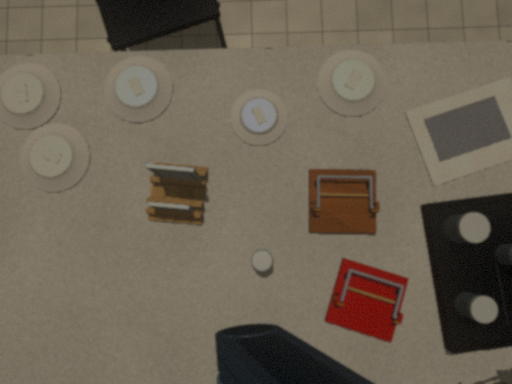

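The wooden stand is at about (343,202) in the top view. The rack is at about (178,193), with the larger tile in its far slot (rows 165-180). The jar is at (262,261), and the red stand is a look-alike.

```bash
python3 - <<'E'
import cv2, numpy as np
t=cv2.imread("pics/top0.png"); s=cv2.imread("pics/scene0.png")
r=lambda im,x,y,w,h,k: cv2.resize(im[y:y+h,x:x+w],None,fx=k,fy=k,interpolation=cv2.INTER_CUBIC)
A=np.hstack([r(t,140,150,80,85,3.75*1.25),r(t,300,155,85,85,3.75*1.25)])
B=np.hstack([r(s,270,215,90,80,4),r(s,160,143,90,80,4)])
H=600-B.shape[0]*0
A=cv2.resize(A,(720,370));B=cv2.resize(B,(720,225*1)) if 0 else B
cv2.imwrite("pics/c1.png",cv2.convertScaleAbs(A,alpha=1.4)); cv2.imwrite("pics/c2.png",cv2.convertScaleAbs(B,alpha=1.4)); print(A.shape,B.shape)
E
```

```text
(370, 720, 3) (320, 720, 3)
```

View pics/c1.png

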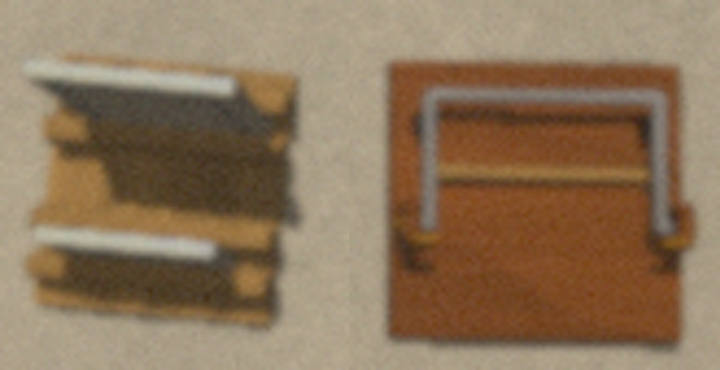

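View pics/c2.png

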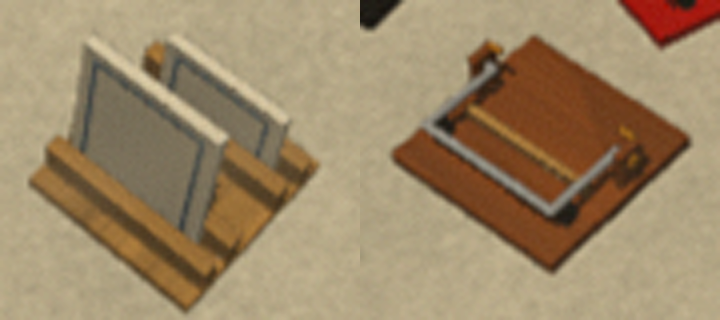

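Crop 1 (top view) shows the big tile's top edge from (28,68) to (234,87). The brace bar's corners are at (430,95) and (662,97), and the base corners at (389,63), (678,64), (682,340) and (389,340). Crop 2 (scene) shows the same points: tile edge (90,42) to (222,138), bar (430,125) to (552,211).

```bash
cat > h.py <<'E'
import numpy as np, cv2
from rig import ctrl, imaging
def P(c): return c['K']@np.array(c['view'])[:3]
def tri(P1,a,P2,b):
    X=cv2.triangulatePoints(P1,P2,np.float64(a).reshape(2,1),np.float64(b).reshape(2,1)); return (X[:3]/X[3]).ravel()
def plane(Pm,uv,z):
    A=np.column_stack([Pm[:,0],Pm[:,1],Pm[:,2]*z+Pm[:,3]]); X=np.linalg.solve(A,[*uv,1]); return X[:2]/X[2]
E
python3 - <<'E'
from h import *
np.set_printoptions(precision=4,suppress=True)
T=P(imaging.get_calibration("top"));S=P(imaging.get_calibration("scene"))
tl=lambda x,y:(140+x/4.366,150+y/4.357); tr=lambda x,y:(300+(x-349.3)/4.366,155+y/4.357)
sl=lambda x,y:(270+x/4,215+y/4); sr=lambda x,y:(160+(x-360)/4,143+y/4)
def seg(n,a,b):
    d=b-a; print(n,a,b,'mid',(a+b)/2,'len',np.linalg.norm(d),'ang',np.degrees(np.arctan2(-d[0],d[1])))
seg('tile',tri(T,tl(28,68),S,sl(222,138)),tri(T,tl(234,87),S,sl(90,42)))
seg('small',tri(T,tl(36,233),S,sl(288,125)),tri(T,tl(215,250),S,sl(172,39)))
seg('bar',tri(T,tr(430,95),S,sr(552,211)),tri(T,tr(662,97),S,sr(430,125)))
seg('hinge',tri(T,tr(405,238),S,sr(627,135)),tri(T,tr(690,240),S,sr(488,48)))
c=[plane(T,tr(*p),.015) for p in((389,63),(678,64),(682,340),(389,340))]; print('base top',c,np.mean(c,0))
c=[plane(S,sr(*p),.015) for p in((552,262),(395,154),(536,37),(690,140))]; print('base scn',c,np.mean(c,0))
print('jar',plane(T,(262,259),.065),'rack', [plane(T,tl(*p),.037) for p in((60,55),(298,75),(270,325),(35,303))])
c=imaging.get_calibration("wrist");print(np.linalg.inv(np.array(c['view'])),c['K'])
E
```

```text
tile [0.5997 0.2355 0.1555] [0.5873 0.1304 0.1513] mid [0.5935 0.1829 0.1534] len 0.10590069126796059 ang 173.256442847207
small [0.5215 0.2513 0.081 ] [0.5092 0.153  0.0803] mid [0.5153 0.2022 0.0807] len 0.09909820362864888 ang 172.89336456936704
bar [ 0.5816 -0.1673  0.0355] [ 0.5754 -0.2991  0.0366] mid [ 0.5785 -0.2332  0.036 ] len 0.13190100890476633 ang 177.28512520798054
hinge [ 0.5006 -0.1519  0.0566] [ 0.4923 -0.3092  0.0455] mid [ 0.4965 -0.2306  0.0511] len 0.1578939986003373 ang 176.9719473543449
base top [array([ 0.6046, -0.1469]), array([ 0.5991, -0.3173]), array([ 0.4365, -0.3103]), array([ 0.4412, -0.1402])] [ 0.5203 -0.2287]
base scn [array([ 0.6074, -0.1475]), array([ 0.6016, -0.3134]), array([ 0.4399, -0.3063]), array([ 0.4511, -0.1367])] [ 0.525 -0.226]
jar [ 0.3811 -0.0185] rack [array([0.6297, 0.2491]), array([0.6139, 0.1108]), array([0.4691, 0.129 ]), array([0.4855, 0.2636])]
[[ 0.261  -0.9349 -0.2407  0.21  ]
 [-0.9653 -0.2534 -0.0625 -0.5128]
 [-0.0025  0.2486 -0.9686  0.3834]
 [ 0.      0.      0.      1.    ]] [[329.6158   0.     256.5762]
 [  0.     329.6158 190.9298]
 [  0.       0.       1.    ]]
```

```bash
cat >> h.py <<'E'
from scipy.spatial.transform import Rotation as R
import sys
YAW=np.radians(-2.2); O=np.array([.504,-.2285])
def st(x,y=0):  # stand -> world xy
    c,s=np.cos(YAW),np.sin(YAW); return O+np.array([c*x-s*y,s*x+c*y])
def go(p,ang):  # ang: desired world angle of tool y, deg; p: TCP
    o=ctrl.get_obs(); w,x,y,z=o['orientation']; M=R.from_quat([x,y,z,w]).as_matrix()
    d=M.T@(np.array(p)-o['position'])*100
    a=np.degrees(np.arctan2(M[1,1],M[0,1])); s=-((ang-a+90)%180-90)
    print('t',round(o['time'],2),'pos',np.round(o['position'],4),'yaw',round(a,2),'tx ty tz',np.round(d,2),'spin',round(s,2),'F',np.round(o['contact_force'],1),'w',round(o['gripper_width'],3))
E
python3 -m jog '[{"tx":50,"ty":-17.5,"tz":7,"spin":-73,"jaw":0.35},{"tx":50,"ty":-17.5,"tz":7,"spin":-73,"jaw":0.35},{"tx":50,"ty":-17.5,"tz":7,"spin":-73,"jaw":0.35},{"tx":50,"ty":-17.5,"tz":7,"spin":-73,"jaw":0.35},{"tx":50,"ty":-17.5,"tz":7,"spin":-73,"jaw":0.35}]'
python3 -c "
from h import *
go([*st(.075),.34],-2.2)"
```

```text
time: 0.6
position: [0.3492, -0.3895, 0.3715]
orientation: [-0.0, 0.873, 0.488, 0.0]
contact_force: [0.7, -1.0, 0.4]
gripper_width: 0.619
grip_force: 0.0
t 0.6 pos [ 0.3492 -0.3895  0.3715] yaw -31.59 tx ty tz [25.51 11.29  3.15] spin -29.39 F [ 0.7 -1.   0.4] w 0.619
```

```bash
python3 -m jog '[{"tx":25.5,"ty":11.3,"tz":3,"spin":-29.4},{"tx":25.5,"ty":11.3,"tz":3,"spin":-29.4},{"tx":25.5,"ty":11.3,"tz":3,"spin":-29.4},{"tx":25.5,"ty":11.3,"tz":3,"spin":-29.4},{"tx":25.5,"ty":11.3,"tz":3,"spin":-29.4}]'
python3 -m jog '[{"tx":2,"ty":0.8},{"tx":2,"ty":0.8},{"tx":2,"ty":0.8}]'
python3 -c "
from h import *
go([*st(.075),.34],-2.2)
c=imaging.get_calibration('wrist');im=imaging.get_image('wrist');cv2.imwrite('pics/w1.png',cv2.convertScaleAbs(im[:,:,::-1],alpha=1.3))
Pm=P(c);np.save('w1P.npy',Pm)
for n,x,y,z in (('bar+',.075,.066,.04),('bar-',.075,-.066,.04),('fl+',.1,.086,.015),('fl-',.1,-.086,.015),('lip+',.036,.065,.027),('lip-',.036,-.065,.027)):
  q=Pm@[*st(x,y),z,1];print(n,q[:2]/q[2])"
```

```text
t 0.6 pos [ 0.3492 -0.3895  0.3715] yaw -31.59 tx ty tz [25.51 11.29  3.15] spin -29.39 F [ 0.7 -1.   0.4] w 0.619
bar+ [ 367.19892773 -238.03151133]
bar- [434.81716676 -56.13072427]
fl+ [ 375.3324985  -254.73228958]
fl- [454.7996142  -36.09948627]
lip+ [ 316.92201977 -188.19725914]
lip- [384.44575016 -24.67307443]$[0]: bad value
$[0]: bad value
```

View pics/w1.png

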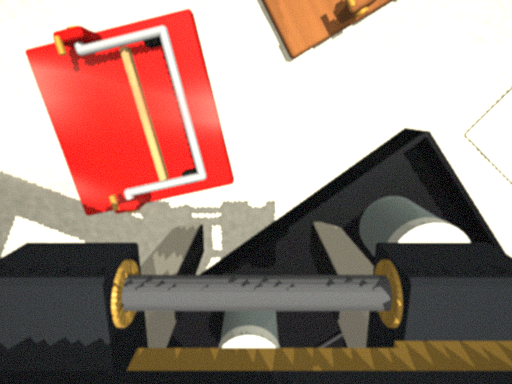

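The rows were refused because the jaw value was missing, so the arm hasn't moved. The picture shows the red look-alike and only a corner of the wooden stand, around (320,20).

```bash
python3 -m jog '[{"jaw":0.35,"tx":25.5,"ty":11.3,"tz":3,"spin":-29.4},{"jaw":0.35,"tx":25.5,"ty":11.3,"tz":3,"spin":-29.4},{"jaw":0.35,"tx":25.5,"ty":11.3,"tz":3,"spin":-29.4},{"jaw":0.35,"tx":25.5,"ty":11.3,"tz":3,"spin":-29.4},{"jaw":0.35,"tx":25.5,"ty":11.3,"tz":3,"spin":-29.4}]'
python3 -c "
from h import *
go([*st(.075),.34],-2.2)"
```

```text
time: 1.15
position: [0.5548, -0.25, 0.3447]
orientation: [-0.0, 0.722, 0.692, -0.0]
contact_force: [0.6, -1.5, -0.4]
gripper_width: 0.348
grip_force: 0.0
t 1.15 pos [ 0.5548 -0.25    0.3447] yaw -2.45 tx ty tz [1.96 2.33 0.47] spin -0.25 F [ 0.6 -1.5 -0.4] w 0.348
```

```bash
python3 -m jog '[{"jaw":0.35},{"jaw":0.35},{"jaw":0.35}]'
python3 -c "
from h import *
go([*st(.075),.34],-2.2)
c=imaging.get_calibration('wrist');im=imaging.get_image('wrist');cv2.imwrite('pics/w2.png',cv2.convertScaleAbs(im[:,:,::-1],alpha=1))
Pm=P(c);np.save('w2P.npy',Pm)
for n,x,y,z in (('bar+',.075,.066,.04),('bar-',.075,-.066,.04),('fl+',.1,.086,.015),('fl-',.1,-.086,.015),('lip+',.036,.065,.027),('lip-',.036,-.065,.027)):
  q=Pm@[*st(x,y),z,1];print(n,q[:2]/q[2])"
```

```text
t 1.15 pos [ 0.5548 -0.25    0.3447] yaw -2.45 tx ty tz [1.96 2.33 0.47] spin -0.25 F [ 0.6 -1.5 -0.4] w 0.348
bar+ [284.6120623   85.43447244]
bar- [282.17057433 235.58819783]
fl+ [311.08787271  63.27426632]
fl- [304.79517026 244.64515035]
lip+ [238.08083295  87.78604905]
lip- [240.51146288 229.61266481]$[0]: bad value
```

View pics/w2.png

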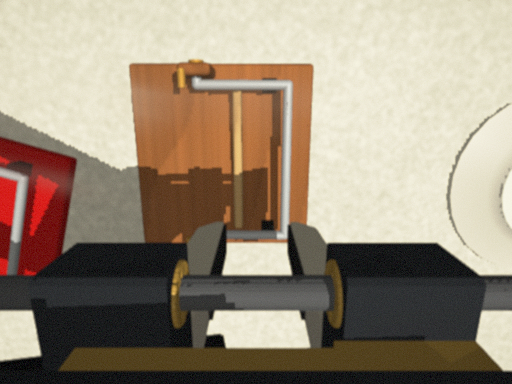

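The bar shows at u≈287 over v 85-235, 3 px ahead of the prediction, so I'll shift the stand about 2 mm in +x. Next I descend and grip the bar.

```bash
sed -i 's/\.504,/.506,/' h.py; python3 -m jog '[{"jaw":0.35,"tx":2,"ty":2.5,"tz":4,"spin":-0.25},{"jaw":0.35,"tx":2,"ty":2.5,"tz":8,"spin":-0.25},{"jaw":0.35,"tx":2,"ty":2.5,"tz":8,"spin":-0.25},{"jaw":0.35,"tx":2,"ty":2.5,"tz":8,"spin":-0.25}]'
python3 -c "
from h import *
go([*st(.075),.213],-2.2)"
```

```text
time: 1.6
position: [0.5789, -0.2327, 0.2649]
orientation: [-0.001, 0.721, 0.693, -0.0]
contact_force: [0.2, -0.8, 0.7]
gripper_width: 0.35
grip_force: 0.0
t 1.6 pos [ 0.5789 -0.2327  0.2649] yaw -2.29 tx ty tz [0.13 0.21 5.19] spin -0.09 F [ 0.2 -0.8  0.7] w 0.35
```

```bash
python3 -m jog '[{"jaw":0.35,"tx":0.1,"ty":0.2,"tz":3,"spin":0},{"jaw":0.35,"tx":0.1,"ty":0.2,"tz":5.2,"spin":0},{"jaw":0.35,"tx":0.1,"ty":0.2,"tz":5.2,"spin":0},{"jaw":0,"tx":0.1,"ty":0.2,"tz":5.2,"spin":0},{"jaw":0,"tx":0.1,"ty":0.2,"tz":5.2,"spin":0}]' 6
python3 -m jog '[{"jaw":0,"tx":0,"ty":0,"tz":0,"spin":0},{"jaw":0,"tx":0,"ty":0,"tz":0,"spin":0}]' 6
python3 -c "
from h import *
go([*st(.075),.213],-2.2)
for a in np.arange(.2,1.81,.2): print(round(a,2),'ty',round(7.5*(np.cos(a)-1),2),'tz',round(-7.5*np.sin(a),2))"
```

```text
time: 2.1
position: [0.5821, -0.2325, 0.216]
orientation: [0.002, 0.721, 0.693, 0.001]
contact_force: [-0.1, 0.1, 0.8]
gripper_width: 0.223
grip_force: 0.0
time: 2.3
position: [0.581, -0.2318, 0.2148]
orientation: [0.0, 0.721, 0.693, -0.001]
contact_force: [-3.7, -0.9, 5.6]
gripper_width: 0.083
grip_force: 6.0
t 2.3 pos [ 0.581  -0.2318  0.2148] yaw -2.24 tx ty tz [ 0.05 -0.01  0.18] spin -0.04 F [-3.7 -0.9  5.6] w 0.083
0.2 ty -0.15 tz -1.49
0.4 ty -0.59 tz -2.92
0.6 ty -1.31 tz -4.23
0.8 ty -2.27 tz -5.38
1.0 ty -3.45 tz -6.31
1.2 ty -4.78 tz -6.99
1.4 ty -6.23 tz -7.39
1.6 ty -7.72 tz -7.5
1.8 ty -9.2 tz -7.3
```

The opening of 7.7 mm is the bar, so it is gripped. Next is the arc.

```bash
python3 -m jog '[{"jaw":0,"tx":0,"ty":-0.15,"tz":-1.5,"spin":0},{"jaw":0,"tx":0,"ty":-0.6,"tz":-2.9,"spin":0},{"jaw":0,"tx":0,"ty":-1.3,"tz":-4.2,"spin":0},{"jaw":0,"tx":0,"ty":-2.3,"tz":-5.4,"spin":0},{"jaw":0,"tx":0,"ty":-3.45,"tz":-6.3,"spin":0}]' 10
python3 -m jog '[{"jaw":0,"tx":0,"ty":-1.3,"tz":-0.7,"spin":0},{"jaw":0,"tx":0,"ty":-2.8,"tz":-1.1,"spin":0},{"jaw":0,"tx":0,"ty":-4.25,"tz":-1.2,"spin":0},{"jaw":0,"tx":0,"ty":-5.75,"tz":-1.0,"spin":0},{"jaw":0,"tx":0,"ty":-6.2,"tz":-0.9,"spin":0}]' 10
python3 -c "
from h import *
go([*st(-.02),.283],-2.2)
im=imaging.get_image('top')
cv2.imwrite('pics/t2.png',cv2.resize(im[150:245,290:400,::-1],None,fx=4,fy=4))"
```

```text
time: 2.8
position: [0.5477, -0.2302, 0.2795]
orientation: [0.003, 0.721, 0.693, 0.002]
contact_force: [5.5, 1.1, 5.1]
gripper_width: 0.081
grip_force: 10.0
time: 3.3
position: [0.4831, -0.2273, 0.2867]
orientation: [0.0, 0.721, 0.693, -0.0]
contact_force: [-1.4, -0.3, 5.6]
gripper_width: 0.081
grip_force: 10.0
t 3.3 pos [ 0.4831 -0.2273  0.2867] yaw -2.27 tx ty tz [-0.03  0.29  0.37] spin -0.07 F [-1.4 -0.3  5.6] w 0.081
```

View pics/t2.png

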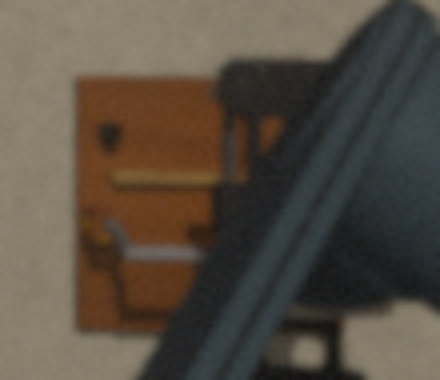

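The bar now shows behind the hinge, at crop (160,253), so the brace is up and past vertical. I'll release it and rise.

```bash
python3 -m jog '[{"jaw":0.4,"tx":0,"ty":0,"tz":0,"spin":0},{"jaw":0.4,"tx":0,"ty":0,"tz":0,"spin":0},{"jaw":0.4,"tx":0,"ty":-0.5,"tz":0,"spin":0},{"jaw":0.4,"tx":0,"ty":-0.5,"tz":-4,"spin":0},{"jaw":0.4,"tx":0,"ty":-0.5,"tz":-8,"spin":0}]'
python3 -c "
from h import *
go([.5935,.183,.36],-6.7)"
```

```text
time: 3.85
position: [0.4793, -0.227, 0.3646]
orientation: [-0.003, 0.721, 0.693, -0.0]
contact_force: [0.7, 0.4, 0.6]
gripper_width: 0.394
grip_force: 0.0
t 3.85 pos [ 0.4793 -0.227   0.3646] yaw -2.26 tx ty tz [41.41  9.8   0.54] spin 4.44 F [0.7 0.4 0.6] w 0.394
```

```bash
python3 -m jog '[{"jaw":0.4,"tx":24,"ty":5.7,"tz":-3,"spin":4.4},{"jaw":0.4,"tx":24,"ty":5.7,"tz":-3,"spin":4.4},{"jaw":0.4,"tx":24,"ty":5.7,"tz":-3,"spin":4.4},{"jaw":0.4,"tx":24,"ty":5.7,"tz":-3,"spin":4.4},{"jaw":0.4,"tx":24,"ty":5.7,"tz":-3,"spin":4.4}]'
python3 -m jog '[{"jaw":0.4,"tx":0,"ty":0,"tz":0,"spin":0},{"jaw":0.4,"tx":0,"ty":0,"tz":0,"spin":0}]'
python3 -c "
from h import *
go([.5935,.183,.36],-6.7)
c=imaging.get_calibration('wrist');w=imaging.get_image('wrist');cv2.imwrite('pics/w3.png',w[:,:,::-1]);np.save('w3P.npy',P(c))
s=imaging.get_image('scene');t=imaging.get_image('top')
z=lambda i,x,y:cv2.resize(i[y:y+80,x:x+90],(395,270))
cv2.imwrite('pics/m3.png',np.vstack([np.hstack([z(s,160,135),z(t,300,150)]),np.pad(w[:330],((0,0),(0,278),(0,0)))])[:,:,::-1])"
```

```text
time: 4.35
position: [0.5463, 0.0122, 0.3953]
orientation: [-0.0, 0.747, 0.665, -0.0]
contact_force: [0.2, 0.5, -0.7]
gripper_width: 0.401
grip_force: 0.0
time: 4.55
position: [0.5462, 0.0113, 0.3949]
orientation: [-0.0, 0.746, 0.666, -0.0]
contact_force: [0.7, -0.9, 0.2]
gripper_width: 0.4
grip_force: 0.0
t 4.55 pos [0.5462 0.0113 0.3949] yaw -6.47 tx ty tz [17.59  2.76  3.48] spin 0.23 F [ 0.7 -0.9  0.2] w 0.4
```

View pics/m3.png

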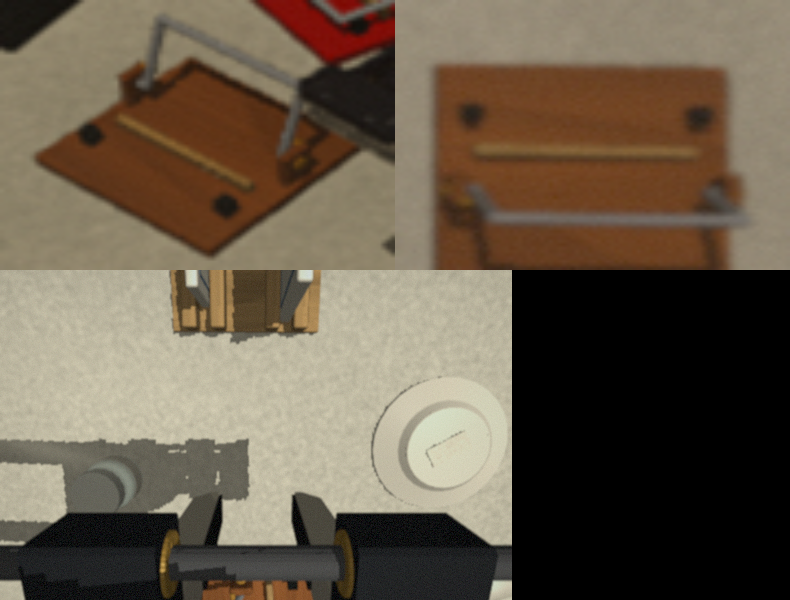

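The brace stands up and leans back. Bar corners in the scene panel are (162,22) and (302,85), and in the top panel (488,218) and (745,218). In the wrist panel the big tile's near top end is at (302,280).

```bash
python3 -m jog '[{"jaw":0.4,"tx":4,"ty":1,"tz":0,"spin":0},{"jaw":0.4,"tx":8,"ty":2,"tz":0,"spin":0},{"jaw":0.4,"tx":8,"ty":2,"tz":0,"spin":0},{"jaw":0.4,"tx":8,"ty":2,"tz":0,"spin":0}]'
python3 - <<'E'
from h import *
np.set_printoptions(precision=4,suppress=True)
T=P(imaging.get_calibration("top"));S=P(imaging.get_calibration("scene"))
a=tri(T,(321.2,214.6),S,(228.8,160.2));b=tri(T,(379.7,214.6),S,(196.9,141.5));print('bar',a,b,(a+b)/2,'expect',st(-.026))
go([.5935,.183,.36],-6.7)
P4=P(imaging.get_calibration('wrist'));w=imaging.get_image('wrist');cv2.imwrite('pics/w4.png',w[:,:,::-1]);np.save('w4P.npy',P4)
P3=np.load('w3P.npy')
for n,im,Pm in(('w3',cv2.imread('pics/w3.png'),P3),('w4',cv2.imread('pics/w4.png'),P4)):
    for nm,X in(('near',(.587,.13,.16)),('far',(.600,.2355,.16))):
        q=Pm@[*X,1];print(n,nm,q[:2]/q[2])
    hsv=cv2.cvtColor(im,cv2.COLOR_BGR2HSV)
    m=((hsv[...,1]<30)&(hsv[...,2]>200)).astype(np.uint8)
    for c in cv2.findContours(m,0,2)[0]:
        if cv2.contourArea(c)>60: 
            r=cv2.minAreaRect(c);print(n,np.round(cv2.boxPoints(r)).tolist(),cv2.contourArea(c))
E
```

```text
time: 5.1
position: [0.5756, 0.0863, 0.3947]
orientation: [-0.0, 0.747, 0.665, -0.001]
contact_force: [0.1, 0.4, -0.1]
gripper_width: 0.398
grip_force: 0.0
bar [ 0.4823 -0.1604  0.1111] [ 0.4773 -0.2951  0.1041] [ 0.4798 -0.2278  0.1076] expect [ 0.48   -0.2275]
t 5.1 pos [0.5756 0.0863 0.3947] yaw -6.68 tx ty tz [9.81 0.66 3.46] spin 0.02 F [ 0.1  0.4 -0.1] w 0.398
w3 near [302.7055  12.2058]
w3 far [ 312.0442 -218.2677]
w3 [[403.0, 163.0], [452.0, 130.0], [467.0, 153.0], [418.0, 186.0]] 592.0
w3 [[300.0, 0.0], [311.0, 0.0], [311.0, 8.0], [300.0, 8.0]] 85.5
w3 [[189.0, 0.0], [196.0, 0.0], [196.0, 14.0], [189.0, 14.0]] 73.5
w4 near [266.3245 144.6205]
w4 far [268.8836 -43.5896]
w4 [[454.0, 205.0], [470.0, 200.0], [479.0, 225.0], [463.0, 230.0]] 66.0
w4 [[384.0, 205.0], [395.0, 182.0], [416.0, 191.0], [406.0, 214.0]] 226.5
w4 [[265.0, 0.0], [276.0, 0.0], [276.0, 141.0], [265.0, 141.0]] 1070.0
w4 [[163.0, 0.0], [169.0, -0.0], [173.0, 90.0], [167.0, 90.0]] 272.0
```

```bash
python3 - <<'E'
from h import *
np.set_printoptions(precision=4,suppress=True)
P3=np.load('w3P.npy');P4=np.load('w4P.npy');im=cv2.imread('pics/w4.png')
print(tri(P3,(305.5,8),P4,(270.5,141)))
hsv=cv2.cvtColor(im,cv2.COLOR_BGR2HSV);m=(hsv[...,1]<30)&(hsv[...,2]>200)
for r in(5,40,80,120,135):
    u=np.where(m[r,255:290])[0]+255; print(r,u.min(),u.max(),plane(P4,(u.mean(),r),.16))
E
```

```text
[0.5895 0.1321 0.1591]
5 266 276 [0.599  0.2106]
40 266 275 [0.5963 0.1919]
80 267 275 [0.5942 0.1692]
120 267 274 [0.5913 0.1452]
135 265 274 [0.5897 0.1359]
```

```bash
python3 -m jog '[{"jaw":0.4,"tx":5,"ty":0.4,"tz":0,"spin":0.2},{"jaw":0.4,"tx":10,"ty":0.8,"tz":0,"spin":0.2},{"jaw":0.4,"tx":10,"ty":0.8,"tz":0,"spin":0.2},{"jaw":0.4,"tx":10,"ty":0.8,"tz":0,"spin":0.2}]'
python3 -c "
from h import *
go([.5955,.185,.309],-6.9)"
```

```text
time: 5.55
position: [0.5951, 0.1848, 0.395]
orientation: [0.0, 0.748, 0.664, -0.001]
contact_force: [0.0, 0.0, -0.2]
gripper_width: 0.399
grip_force: 0.0
t 5.55 pos [0.5951 0.1848 0.395 ] yaw -6.84 tx ty tz [0.03 0.05 8.6 ] spin 0.06 F [ 0.   0.  -0.2] w 0.399
```

```bash
python3 -m jog '[{"jaw":0.4,"tx":0,"ty":0,"tz":4,"spin":0},{"jaw":0.4,"tx":0,"ty":0,"tz":8.6,"spin":0},{"jaw":0.4,"tx":0,"ty":0,"tz":8.6,"spin":0},{"jaw":0,"tx":0,"ty":0,"tz":8.6,"spin":0},{"jaw":0,"tx":0,"ty":0,"tz":8.6,"spin":0}]' 10
python3 -m jog '[{"jaw":0,"tx":0,"ty":0,"tz":0,"spin":0},{"jaw":0,"tx":0,"ty":0,"tz":0,"spin":0}]' 10
python3 -m jog '[{"jaw":0,"tx":0,"ty":0,"tz":0,"spin":0},{"jaw":0,"tx":0,"ty":0,"tz":0,"spin":0}]' 45
python3 -c "
from h import *
go([.5955,.185,.309],-6.9)"
```

```text
time: 6.05
position: [0.5962, 0.1846, 0.312]
orientation: [0.001, 0.749, 0.663, 0.002]
contact_force: [0.4, -0.2, 0.1]
gripper_width: 0.277
grip_force: 0.0
time: 6.25
position: [0.5956, 0.1855, 0.3114]
orientation: [0.001, 0.748, 0.663, 0.001]
contact_force: [-2.1, 0.2, 8.7]
gripper_width: 0.109
grip_force: 10.0
time: 6.45
position: [0.595, 0.1858, 0.3114]
orientation: [0.0, 0.748, 0.664, 0.001]
contact_force: [-2.2, -0.8, 7.2]
gripper_width: 0.104
grip_force: 45.0
t 6.45 pos [0.595  0.1858 0.3114] yaw -6.84 tx ty tz [-0.07  0.06  0.24] spin 0.06 F [-2.2 -0.8  7.2] w 0.104
```

```bash
python3 -m jog '[{"jaw":0,"tx":0,"ty":0,"tz":-1.5,"spin":0},{"jaw":0,"tx":0,"ty":0,"tz":-3.5,"spin":0},{"jaw":0,"tx":0,"ty":0,"tz":-6,"spin":0},{"jaw":0,"tx":0,"ty":0,"tz":-9,"spin":0},{"jaw":0,"tx":0,"ty":0,"tz":-9,"spin":0}]' 45
python3 -c "
from h import *
go([*st(.03),.40],-2.2)"
```

```text
time: 6.95
position: [0.5959, 0.186, 0.4038]
orientation: [0.002, 0.748, 0.664, 0.003]
contact_force: [0.7, -1.0, -4.2]
gripper_width: 0.101
grip_force: 45.0
t 6.95 pos [0.5959 0.186  0.4038] yaw -6.84 tx ty tz [-41.98  -1.     0.29] spin -4.64 F [ 0.7 -1.  -4.2] w 0.101
```

Tile is held (about 4 N of weight). I carry it at a moderate pace.

```bash
python3 -m jog '[{"jaw":0,"tx":-2,"ty":0,"tz":0,"spin":-0.5},{"jaw":0,"tx":-6,"ty":-0.1,"tz":0,"spin":-1},{"jaw":0,"tx":-10,"ty":-0.2,"tz":0,"spin":-2},{"jaw":0,"tx":-14,"ty":-0.3,"tz":0,"spin":-3},{"jaw":0,"tx":-18,"ty":-0.4,"tz":0,"spin":-4.6}]'
python3 -m jog '[{"jaw":0,"tx":-4,"ty":0,"tz":0,"spin":0},{"jaw":0,"tx":-8,"ty":0,"tz":0,"spin":0},{"jaw":0,"tx":-12,"ty":0,"tz":0,"spin":0},{"jaw":0,"tx":-15,"ty":0,"tz":0,"spin":0},{"jaw":0,"tx":-17,"ty":0,"tz":0,"spin":0}]'
python3 -m jog '[{"jaw":0,"tx":0,"ty":0,"tz":0,"spin":0},{"jaw":0,"tx":0,"ty":0,"tz":0,"spin":0}]'
python3 -c "
from h import *
go([*st(.021),.34],-2.2)"
```

```text
time: 7.45
position: [0.5688, 0.0063, 0.3973]
orientation: [-0.001, 0.72, 0.694, -0.001]
contact_force: [1.3, 0.7, -3.2]
gripper_width: 0.106
grip_force: 45.0
time: 7.95
position: [0.5623, -0.1647, 0.3972]
orientation: [-0.001, 0.722, 0.692, -0.001]
contact_force: [-0.8, -0.5, -4.3]
gripper_width: 0.103
grip_force: 45.0
time: 8.15
position: [0.5626, -0.1625, 0.3977]
orientation: [-0.001, 0.721, 0.693, -0.0]
contact_force: [1.0, 0.6, -3.9]
gripper_width: 0.102
grip_force: 45.0
t 8.15 pos [ 0.5626 -0.1625  0.3977] yaw -2.33 tx ty tz [-6.83 -3.27  5.76] spin -0.13 F [ 1.   0.6 -3.9] w 0.102
```

```bash
python3 -m jog '[{"jaw":0,"tx":-3.4,"ty":-1,"tz":0,"spin":0},{"jaw":0,"tx":-6.8,"ty":-3.5,"tz":0,"spin":0},{"jaw":0,"tx":-6.8,"ty":-3.5,"tz":2.5,"spin":0},{"jaw":0,"tx":-6.8,"ty":-3.5,"tz":5.5,"spin":0},{"jaw":0,"tx":-6.8,"ty":-3.5,"tz":5.5,"spin":0}]'
python3 -m jog '[{"jaw":0,"tx":0,"ty":0,"tz":0,"spin":0},{"jaw":0,"tx":0,"ty":0,"tz":0,"spin":0}]'
python3 -c "
from h import *
go([*st(.018),.3164],-2.2)"
```

```text
time: 8.65
position: [0.5238, -0.227, 0.3398]
orientation: [-0.005, 0.721, 0.693, -0.001]
contact_force: [-0.4, 0.3, -4.2]
gripper_width: 0.103
grip_force: 45.0
time: 8.85
position: [0.5261, -0.2285, 0.3457]
orientation: [0.001, 0.72, 0.693, 0.0]
contact_force: [-0.2, -0.3, -4.2]
gripper_width: 0.102
grip_force: 45.0
t 8.85 pos [ 0.5261 -0.2285  0.3457] yaw -2.19 tx ty tz [-0.07 -0.21  2.93] spin 0.01 F [-0.2 -0.3 -4.2] w 0.102
```

```bash
python3 -m jog '[{"jaw":0,"tx":-0.1,"ty":-0.2,"tz":0.8,"spin":0},{"jaw":0,"tx":-0.1,"ty":-0.2,"tz":1.6,"spin":0},{"jaw":0,"tx":-0.1,"ty":-0.2,"tz":2.3,"spin":0},{"jaw":0,"tx":-0.1,"ty":-0.2,"tz":2.6,"spin":0},{"jaw":0,"tx":-0.1,"ty":-0.2,"tz":2.6,"spin":0}]'
python3 -m jog '[{"jaw":0,"tx":0,"ty":0,"tz":0.15,"spin":0},{"jaw":0,"tx":0,"ty":0,"tz":0.3,"spin":0},{"jaw":0,"tx":0,"ty":0,"tz":0.4,"spin":0}]'
python3 -c "
from h import *
go([*st(.018),.3164],-2.2)"
```

```text
time: 9.35
position: [0.5231, -0.2298, 0.3174]
orientation: [-0.001, 0.721, 0.693, -0.0]
contact_force: [-0.1, -0.4, -5.2]
gripper_width: 0.105
grip_force: 45.0
time: 9.65
position: [0.5234, -0.2303, 0.3164]
orientation: [0.001, 0.721, 0.693, 0.0]
contact_force: [-4.0, 1.0, 13.4]
gripper_width: 0.104
grip_force: 45.0
t 9.65 pos [ 0.5234 -0.2303  0.3164] yaw -2.27 tx ty tz [ 0.12  0.05 -0.  ] spin -0.07 F [-4.   1.  13.4] w 0.104
```

Contact came at the expected height (foot on the board, not on the lip). Next I open slightly, rise 1.5 cm, and ease the tile back.

```bash
python3 -m jog '[{"jaw":0,"tx":0,"ty":0,"tz":-0.2,"spin":0},{"jaw":0.3,"tx":0,"ty":0,"tz":-0.2,"spin":0},{"jaw":0.3,"tx":0,"ty":0,"tz":-0.2,"spin":0},{"jaw":0.3,"tx":0,"ty":0,"tz":-0.8,"spin":0},{"jaw":0.3,"tx":0,"ty":0,"tz":-1.6,"spin":0}]' 20
python3 -c "
from h import *
go([*st(-.030),.331],-2.2)"
```

```text
time: 10.15
position: [0.5232, -0.2299, 0.3305]
orientation: [-0.0, 0.721, 0.693, -0.0]
contact_force: [-0.8, -0.4, 0.1]
gripper_width: 0.298
grip_force: 0.0
t 10.15 pos [ 0.5232 -0.2299  0.3305] yaw -2.26 tx ty tz [ 0.07 -4.73 -0.04] spin -0.06 F [-0.8 -0.4  0.1] w 0.298
```

```bash
python3 -m jog '[{"jaw":0.3,"tx":0,"ty":-0.5,"tz":0,"spin":0},{"jaw":0.3,"tx":0,"ty":-1,"tz":0,"spin":0},{"jaw":0.3,"tx":0,"ty":-1.5,"tz":0,"spin":0},{"jaw":0.3,"tx":0,"ty":-2,"tz":0,"spin":0},{"jaw":0.3,"tx":0,"ty":-2.5,"tz":0,"spin":0}]'
python3 -m jog '[{"jaw":0.3,"tx":0,"ty":-0.5,"tz":0,"spin":0},{"jaw":0.3,"tx":0,"ty":-1,"tz":0,"spin":0},{"jaw":0.3,"tx":0,"ty":-1.5,"tz":0,"spin":0},{"jaw":0.3,"tx":0,"ty":-2,"tz":0,"spin":0},{"jaw":0.3,"tx":0,"ty":-2.2,"tz":0,"spin":0}]'
python3 -m jog '[{"jaw":0.3,"tx":0,"ty":0,"tz":0,"spin":0},{"jaw":0.3,"tx":0,"ty":0,"tz":0,"spin":0},{"jaw":0.3,"tx":0,"ty":0,"tz":0,"spin":0}]'
python3 -c "
from h import *
go([*st(-.030),.331],-2.2)"
```

```text
time: 10.65
position: [0.4976, -0.2289, 0.3301]
orientation: [-0.0, 0.721, 0.693, -0.0]
contact_force: [-0.1, -0.0, 0.1]
gripper_width: 0.299
grip_force: 0.0
time: 11.15
position: [0.4758, -0.2281, 0.3304]
orientation: [0.0, 0.721, 0.693, 0.0]
contact_force: [-0.2, -0.3, 0.3]
gripper_width: 0.3
grip_force: 0.0
time: 11.45
position: [0.4765, -0.2281, 0.3303]
orientation: [0.0, 0.721, 0.693, 0.0]
contact_force: [-0.3, -0.7, 0.3]
gripper_width: 0.299
grip_force: 0.0
t 11.45 pos [ 0.4765 -0.2281  0.3303] yaw -2.26 tx ty tz [ 0.08 -0.05 -0.07] spin -0.06 F [-0.3 -0.7  0.3] w 0.299
```

```bash
python3 -m jog '[{"jaw":0.3,"tx":0,"ty":0,"tz":-2,"spin":0},{"jaw":0.3,"tx":0,"ty":0,"tz":-5,"spin":0},{"jaw":0.3,"tx":0,"ty":0,"tz":-9,"spin":0},{"jaw":0.3,"tx":5,"ty":0,"tz":-12,"spin":0},{"jaw":0.3,"tx":10,"ty":0,"tz":-12,"spin":0}]'
python3 -m jog '[{"jaw":0.3,"tx":5,"ty":0,"tz":0,"spin":0},{"jaw":0.3,"tx":10,"ty":0,"tz":0,"spin":0},{"jaw":0.3,"tx":15,"ty":0,"tz":0,"spin":0},{"jaw":0.3,"tx":20,"ty":0,"tz":0,"spin":0},{"jaw":0.3,"tx":20,"ty":0,"tz":0,"spin":0}]'
python3 -c "
from h import *
s=imaging.get_image('scene');t=imaging.get_image('top')
z=lambda i,x,y:cv2.resize(i[y:y+90,x:x+90],(395,395),interpolation=2)
cv2.imwrite('pics/m5.png',np.hstack([z(s,160,130),z(t,300,150)])[:,:,::-1])
for n in('scene','top'):
  Pm=P(imaging.get_calibration(n));x0,y0=(160,130) if n=='scene' else (300,150)
  for k,y in((0.14,.055),(.14,-.055),(0,.055),(0,-.055)):
    sx=.018-(.150*np.sin(.349) if k else 0);zz=.016+(.15*np.cos(.349) if k else 0)
    q=Pm@[*st(sx,y),zz,1];print(n,k,y,np.round((q[:2]/q[2]-[x0,y0])*395/90)+[395*(n=='top'),0])"
```

```text
time: 11.95
position: [0.4807, -0.1361, 0.4534]
orientation: [0.003, 0.722, 0.692, 0.001]
contact_force: [-0.4, 0.8, 0.2]
gripper_width: 0.299
grip_force: 0.0
time: 12.45
position: [0.4872, 0.0699, 0.4499]
orientation: [-0.001, 0.718, 0.696, 0.001]
contact_force: [-1.0, -0.6, 0.3]
gripper_width: 0.302
grip_force: 0.0
scene 0.14 0.055 [295.  73.]
scene 0.14 -0.055 [174.  -1.]
scene 0 0.055 [256. 251.]
scene 0 -0.055 [143. 176.]
top 0.14 0.055 [529. 289.]
top 0.14 -0.055 [749. 291.]
top 0 0.055 [487. 217.]
top 0 -0.055 [677. 219.]
```

View pics/m5.png

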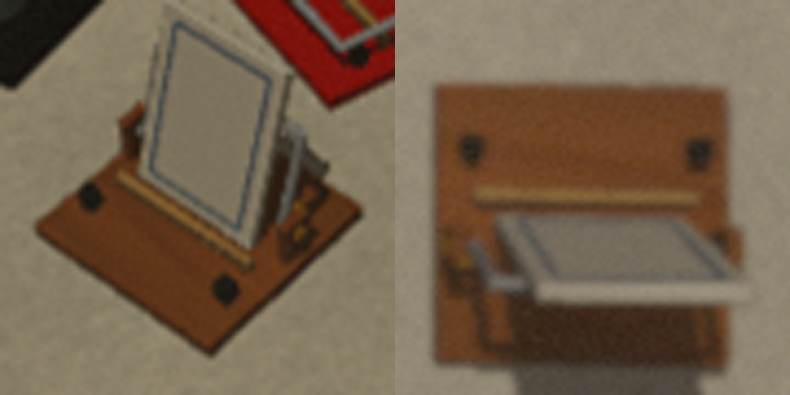

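The tile stands upright and leans on the brace, square and centred to within about 5 mm. Its front foot edge is at top-panel row ~216, about 6 mm behind the lip's rear edge at row ~203, which puts the foot centre at x ≈ 17 mm. The arm is clear, so I hand in.

```bash
python3 -m jog '[{"jaw":0.3,"tx":0,"ty":0,"tz":0,"spin":0},{"jaw":0.3,"tx":0,"ty":0,"tz":0,"spin":0},{"jaw":0.3,"tx":0,"ty":0,"tz":0,"spin":0}]' && python3 -c "
from rig import ticket
print(ticket.close_job())"
```

```text
time: 12.85
position: [0.4881, 0.063, 0.4497]
orientation: [-0.0, 0.722, 0.692, -0.0]
contact_force: [0.1, -0.4, -0.1]
gripper_width: 0.299
grip_force: 0.0
the job is handed in; nothing more can be done
None
```

The job is handed in at about 13 s: the brace is against its end stop and the larger tile leans on it behind the lip, centred and square as far as the last pictures show; the hand-in returned no verdict.

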